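# Kit four inspected vacuum parts, one of them out of its toggle clamp

### The job

Inspection is finished: lay each of the four bare-metal vacuum parts (cover plate, angle bracket, larger flange, smaller flange) into the nest of the kit tray whose seat has that part's outline and size, down flat on the seat between its guide pins and the same way up as it lies now. The cover plate is still held in the inspection fixture: throw the toggle clamp's handle fully back, so that the clamp arm stands up past vertical, before you lift the plate out. Order does not matter.

Things in the scene. Friction and masses are not known exactly. Their poses are not given: they have to be found in the camera images.
- plate: Flat stainless cover plate, 60 (x) x 36 (y) x 10 mm, with four corner holes and one in the middle, 0.15 kg. Loose; starts on the fixture's anvil under the toggle clamp, long side along the fixture's x. Origin: centre of underside, z up. The middles of its long sides are free for the fingers, in the fixture and in its nest.
- bracket: Aluminium right-angle bracket, 0.09 kg, loose, standing on its foot: foot 50 (x) x 40 (y) x 8 mm; upright leg at the foot's -x end, 8 mm thick (mid-thickness at x = -21 mm), 40 wide, 40 high in all. Origin: centre of the foot's underside, z up. Can be gripped from above across the upright leg's 8 mm.
- flange_large: The larger of two round stainless flanges with a tube stub pointing up, 0.16 kg, loose: disc 54 mm across, 6 mm thick, at the bottom; stub 40 mm outside, 36 mm high in all. Origin: centre of underside, z up along the stub. Grip round the stub.
- flange_small: The smaller of the two flanges, same shape, 0.09 kg, loose: disc 40 mm across, 6 mm thick; stub 26 mm outside, 34 mm high in all. Origin: centre of underside, z up along the stub. Grip round the stub.
- nest_plate: Black nest plate 88 x 88 x 8 mm, fixed in the kit tray. Grey seat in its middle has its part's outline: oblong 60 (x) x 36 (y) mm; eight bullet-nosed steel pins (8 mm thick, 14 mm above the seat) stand round it with 4.5 mm play. Origin: centre of underside, 13 mm above the bench; seat top 9 mm above origin. Each long side is free of pins for the middle 36 mm.
- nest_bracket: Black nest plate 88 x 88 x 8 mm, fixed in the kit tray. Grey seat in its middle has its part's outline: oblong 50 (x) x 40 (y) mm; eight bullet-nosed steel pins (8 mm thick, 14 mm above the seat) stand round it with 4.5 mm play. Origin: centre of underside, 13 mm above the bench; seat top 9 mm above origin. The bracket may face either way along x.
- nest_large: Black nest plate 88 x 88 x 8 mm, fixed in the kit tray. Grey seat in its middle has its part's outline: disc 54 mm across; four bullet-nosed steel pins (8 mm thick, 14 mm above the seat) stand round it with 4.5 mm play. Origin: centre of underside, 13 mm above the bench; seat top 9 mm above origin. Nests stand 2 x 2, centres 92 mm apart.
- nest_small: Black nest plate 88 x 88 x 8 mm, fixed in the kit tray. Grey seat in its middle has its part's outline: disc 40 mm across; four bullet-nosed steel pins (8 mm thick, 14 mm above the seat) stand round it with 4.5 mm play. Origin: centre of underside, 13 mm above the bench; seat top 9 mm above origin. The tray is 196 mm square, rim 18 mm high.
- fixture: Fixed inspection fixture: base 176 (x) x 84 (y) x 12 mm. At its -x end the plate lies on a 24 mm wide anvil, centre at x = -43 mm, y = 0, underside 38 mm above the bench, between dowels (1 to 3 mm play, 6 mm above its underside). At its +x end a toggle clamp, arm over the plate's inner end; opened, the arm stands at x > 0, below 135 mm. Origin: centre of base underside, 6 mm above bench, z up.
- clamp_handle (a joint): Clamp handle angle, rad: 0 clamped, locked (every start); 1.5 thrown fully back, arm up past vertical. Turns about the fixture's y, pivot at x = 56, z = 61 mm: bar at y = 0, 0.35 rad off vertical towards -x at 0, swinging towards +x; black grip 16 mm thick, 36 to 72 mm from the pivot, round ends to 80. Friction 0.06 N m; stays where left.
Not all that is in view belongs to the job. Leave any orange look-alike of the flange_small alone.

How it is judged (in metres and radians):
On the way:
1. the toggle clamp is thrown open (handle past 1.2 rad of its 1.5) with the cover plate still lying in the fixture (value of joint clamp_handle above 1.2 rad and distance of plate from where it was at the start of the episode below 0.012 m), for 0.2 s.
At the end, for the whole second after the job is handed in: Each part is at rest in the nest of its own outline: within 9 mm of the nest's centre, flat on the seat pad (underside -3 to +4 mm from it), upright within 0.12 rad, and, for plate and bracket, long side within 0.4 rad of the seat's long side, either way round (horizontal distance between plate and nest_plate below 0.009 m and z of plate in the frame of nest_plate between 0.006 and 0.013 m and angle between each of plate, bracket, flange_large, flange_small's own z axis and vertical below 0.12 rad and linear speed of each of plate, bracket, flange_large, flange_small below 0.02 m/s and angle between the x axis of plate and the x axis of nest_plate, either way round below 0.4 rad and horizontal distance between bracket and nest_bracket below 0.009 m and z of bracket in the frame of nest_bracket between 0.006 and 0.013 m and angle between the x axis of bracket and the x axis of nest_bracket, either way round below 0.4 rad and horizontal distance between flange_large and nest_large below 0.009 m and z of flange_large in the frame of nest_large between 0.006 and 0.013 m and horizontal distance between flange_small and nest_small below 0.009 m and z of flange_small in the frame of nest_small between 0.006 and 0.013 m); the robot touches nothing.
It also fails if it takes over 128 s, if anything falls off the work surface, if the arm or the gripper's body presses on something with over 40 N, if the wrist force passes 120 N, or if a joint passes its speed limit or range.

### The arm

A 7-joint arm with a two-finger parallel gripper is mounted at the origin on a cart in front of the work surface, level with it; the furniture and walls round the work are solid. World frame = base frame: x ahead of the robot, y to its left, z up, the work surface at z = 0. Lengths are in mm, angles in rad, forces in N, time in s.
With the tool pointing down it reaches from about 400 to 900 mm from the base axis. Payload 5.6 kg.
Tool frame: the origin (TCP) lies midway between the tips of the shut fingers; the grasp point (between the pads) lies 19 mm behind it; x points along the fingers, y is the direction in which the jaws open and shut, and the axes are right-handed (so a half turn about x gives the same grasp; the last joint's range is limited). The gripper opens to 92 mm and grips with 3 to 60 N. Pads are 20 mm wide; open, the fingers measure 128 mm over their backs; the gripper's body (75 mm by 189 mm) begins 69 mm behind the grasp point.
Start: joints at [1.082, 0.468, -0.012, 1.603, 0.006, 1.071, -0.056], TCP at [280.228, -586.499, 214.592] pointing down, gripper open.
Joint ranges: [-2.53, 2.53], [-0.31, 2.02], [-1.57, 1.55], [0.28, 2.44], [-1.29, 4.43], [0.15, 1.84], [-2.92, 2.92]. Speed limits (rad/s): [2.57, 2.57, 3.14, 3.14, 3.14, 3.14, 3.14].

### API

Orientations are given as a rotation vector (axis times angle).
In Python, from cell import robot, grip, kin, viewer gives the robot as it stands. Calls block until the motion is done:
- robot.movep(position, orientation): joint-space move of the TCP to a pose.
- robot.servo_line(position, feed=150, rotation=None): straight line of the TCP; rotation=None keeps the orientation; feed is the mean speed in mm/s.
- robot.goto_joints(angles): joint-space move.
- grip(opening, newtons=None): opening from 0.0 (shut) to 1.0 (fully open); newtons is the grip in N (None keeps the last); returns when the fingers have stopped.
- robot.hold(seconds).
- kin.ik(position, orientation): joint angles nearest the present ones, or None.
- robot.observe(): the state.
- viewer.read_camera(name): name is "side" or "top" or "wrist"; returns the picture (420x560x3 uint8, red, green, blue); there is no depth.
- viewer.camera_info(name): a dict with "camera_matrix" (3x3 intrinsics, pixels), "R" (3x3) and "t" (3): a world point X has camera coordinates R X + t. Camera axes: x right, y down, z forward; pixel columns grow to the right and rows downward; lengths in mm; the calibration is good to about 2 mm. A picture is of the moment at which its call begins: read the wrist's pose just before it. camera_info takes no time and is no camera call; for the wrist camera it gives the pose at the moment of the call.
A pose or a line that the arm cannot do raises robot.IKError and nothing moves.
- robot.job_done(): hands the job in, once; it reports no verdict.
Trained networks look in the newest picture that a camera, given by its name, has taken for a name from the list of things; names that differ only in an ending like _2 or _b are one class to them, and where a whole thing is asked for, a point or a joint stands for the part that bears it (a point fixed in the world has none). Each returns a list of dicts, best first, with "confidence" (0 to 1); they miss things now and then, are a little off and sometimes report something else, mostly with a low value. They report only what shows in the picture. A call takes as long as a camera call. They do not tell look-alikes from the thing itself.
- viewer.silhouettes(name, camera): "mask" (420x560 bool, what is visible of it).
- viewer.pinpoint(name, camera): "at" ([x, y, z] in mm, in the coordinates of the camera as it stood for that picture, good to about 4 mm: a listed point, or the origin of a listed thing).
The state is a dict: "t": time; "joints": joint angles; "joint_velocities": joint speeds; "joint_torque": joint torques, N m; "tcp_pos": TCP position; "tcp_rot": TCP orientation; "contact_force": force on the tool from outside, world axes, zero at the start; "wrist_torque": the same for the moment, N m; "grip_width": opening from 0.0 (shut) to 1.0 (fully open).
Only numpy, scipy, OpenCV 4.12 (cv2) and the standard library are available. Lean on these libraries where they do the work, as an engineer would, in place of code of your own. Each camera call takes 0.05 s, during which the arm holds its last target.

## Working session

There is one attempt and no reset: what is moved stays moved. The work goes in short steps, each a Python script; the robot and the scene stay as the last script left them, time stands still between calls to the robot, and variables do not carry over. Pictures are saved under pics/ and viewed, and the job is handed in when it is done.

```bash
ls; mkdir -p pics; python3 - <<'E'
from cell import robot,grip,kin,viewer
import cv2,numpy as np
s=robot.observe();print(s['t'],s['tcp_pos'],s['tcp_rot'],s['grip_width'])
for c in('side','top','wrist'):
    im=viewer.read_camera(c);cv2.imwrite(f'pics/a_{c}.png',im[:,:,::-1])
    i=viewer.camera_info(c);print(c,np.round(i['camera_matrix'],1).tolist(),np.round(i['R'],3).tolist(),np.round(i['t'],1).tolist())
E
```

```text
pics
0.0 [ 279.94288921 -585.98909367  213.65008279] [ 1.97442938  0.44926097 -1.97550548] 0.9987873469719408
side [[428.7, 0.0, 279.8], [0.0, 428.7, 201.7], [0.0, 0.0, 1.0]] [[0.997, 0.082, 0.008], [0.041, -0.409, -0.911], [-0.072, 0.909, -0.411]] [-552.5, 33.4, 939.0]
top [[383.8, 0.0, 276.8], [0.0, 383.8, 210.5], [0.0, 0.0, 1.0]] [[-0.016, -1.0, 0.009], [-0.993, 0.015, -0.116], [0.116, -0.011, -0.993]] [9.7, 557.0, 853.6]
wrist [[290.8, 0.0, 280.1], [0.0, 290.8, 211.3], [0.0, 0.0, 1.0]] [[0.431, -0.902, -0.002], [-0.861, -0.412, 0.297], [-0.269, -0.127, -0.955]] [-648.9, -33.7, 392.7]
```

View pics/a_top.png

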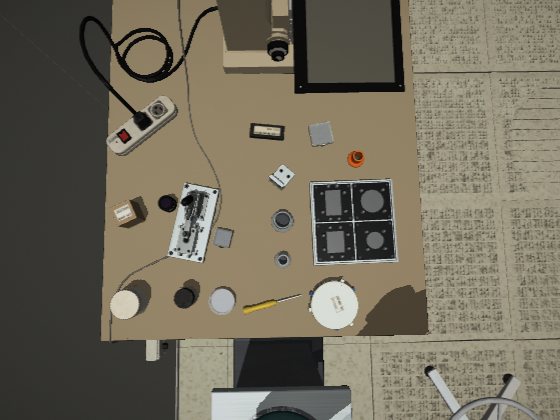

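View pics/a_side.png

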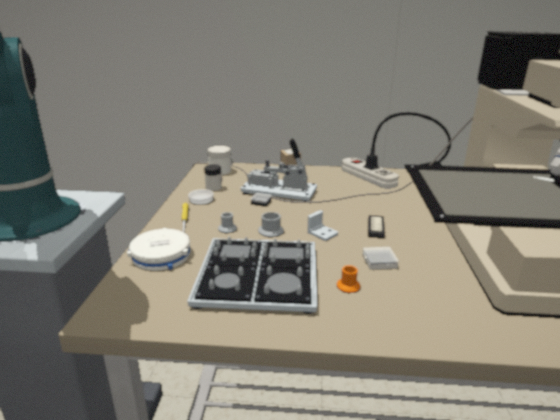

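```bash
cat > h.py <<'E'
from cell import robot,grip,kin,viewer
import cv2,numpy as np
from scipy.spatial.transform import Rotation as Ro
def cam(c):
    i=viewer.camera_info(c);return np.array(i['camera_matrix']),np.array(i['R']),np.array(i['t'])
def plane(c,uv,z,ci=None):
    K,R,t=ci or cam(c);uv=np.atleast_2d(uv).astype(float)
    d=np.linalg.solve(K,np.c_[uv,np.ones(len(uv))].T);D=R.T@d;C=-R.T@t
    s=(z-C[2])/D[2];return (C[:,None]+s*D).T
def proj(c,X,ci=None):
    K,R,t=ci or cam(c);p=(R@np.atleast_2d(X).T+t[:,None]);q=K@p;return (q[:2]/q[2]).T
def snap(c,n):
    ci=cam(c);im=viewer.read_camera(c);cv2.imwrite(f'pics/{n}.png',im[:,:,::-1]);return im,ci
def rot(yaw):
    # tool x down, tool y along (cos,sin) yaw
    x=np.array([0,0,-1.]);y=np.array([np.cos(yaw),np.sin(yaw),0]);return Ro.from_matrix(np.c_[x,y,np.cross(x,y)]).as_rotvec()
E
python3 - <<'E'
from h import *
for c in('top','side'):
  im,ci=snap(c,'b_'+c);K,R,t=ci
  for n in['plate','bracket','flange_large','flange_small','nest_plate','nest_bracket','nest_large','nest_small','fixture','clamp_handle']:
    if n!='clamp_handle':
      for d in viewer.pinpoint(n,c):
        X=R.T@(np.array(d['at'])-t);print(c,n,round(d['confidence'],2),X.round(0),proj(c,X,ci).round(0)[0])
print(robot.observe()['t'])
E
```

```text
top plate 0.59 [494. 205.  32.] [188. 239.]
top plate 0.53 [642. -16.  -4.] [283. 177.]
top bracket 0.56 [642. -16.  -2.] [283. 177.]
top flange_large 0.76 [531. -13.  -1.] [283. 223.]
top flange_small 0.68 [443. -11.  -1.] [282. 260.]
top flange_small 0.58 [ 684. -192.    5.] [355. 159.]
top nest_plate 0.85 [ 572. -130.   12.] [332. 204.]
top nest_bracket 0.74 [ 486. -134.   10.] [335. 241.]
top nest_large 0.84 [ 578. -221.   13.] [370. 201.]
top nest_small 0.61 [ 486. -220.   13.] [371. 240.]
top nest_small 0.28 [444. -13.  -0.] [283. 260.]
top fixture 0.95 [534. 199.   3.] [193. 223.]
side plate 0.64 [490. 213.  38.] [262. 175.]
side bracket 0.64 [639.  -9.  -1.] [320. 233.]
side flange_large 0.95 [534. -13.  -2.] [270. 232.]
side flange_small 0.96 [ 685. -189.   -1.] [348. 285.]
side flange_small 0.66 [449.  -9.  -1.] [229. 229.]
side nest_plate 0.56 [ 575. -131.   15.] [285. 256.]
side nest_bracket 0.75 [ 481. -129.   12.] [234. 254.]
side nest_large 0.77 [ 579. -219.   13.] [284. 286.]
side nest_small 0.56 [ 488. -226.   13.] [228. 284.]
side fixture 0.76 [535. 199.   8.] [279. 189.]
1.15
```

```bash
python3 - <<'E'
from h import *
im,ci=snap('wrist','w0')
K,R,t=ci
s=robot.observe();T=Ro.from_rotvec(s['tcp_rot']).as_matrix()
C=-R.T@t;print('cam in tool',(T.T@(C-s['tcp_pos'])).round(1),'axes',(T.T@R.T).round(2).tolist(),T.round(2).tolist())
top=cv2.imread('pics/b_top.png')
cv2.imwrite('pics/top_crop.png',cv2.resize(top[120:280,160:400],None,fx=3.3,fy=3.3,interpolation=cv2.INTER_CUBIC))
for p in([500,0,330],[530,-170,330],[530,190,330]):
  for yaw in np.arange(-np.pi,np.pi,np.pi/4):
    j=kin.ik(p,rot(yaw)); print(p,round(yaw,2),None if j is None else np.round(j,2))
E
```

```text
cam in tool [-169.9   -0.2  -84.8] axes [[0.0, -0.3, 0.95], [1.0, 0.0, -0.0], [-0.0, 0.95, 0.3]] [[-0.0, 0.43, -0.9], [-0.0, -0.9, -0.43], [-1.0, 0.0, 0.0]]
[500, 0, 330] -3.14 [ 0.98  0.37 -1.29  1.76  0.37  1.29  2.75]
[500, 0, 330] -2.36 [ 0.26  0.13 -0.36  1.8   0.05  1.22 -2.47]
[500, 0, 330] -1.57 [ 0.35  0.14 -0.46  1.79  0.07  1.22 -1.7 ]
[500, 0, 330] -0.79 [ 0.42  0.15 -0.54  1.79  0.08  1.22 -0.93]
[500, 0, 330] 0.0 [ 0.49  0.16 -0.62  1.79  0.1   1.23 -0.16]
[500, 0, 330] 0.79 [ 0.56  0.17 -0.7   1.78  0.12  1.23  0.61]
[500, 0, 330] 1.57 [ 0.69  0.2  -0.85  1.78  0.16  1.24  1.36]
[500, 0, 330] 2.36 [ 0.98  0.37 -1.29  1.76  0.37  1.29  1.96]
[530, -170, 330] -3.14 [ 0.22  0.21  0.04  1.7  -0.01  1.24 -2.88]
[530, -170, 330] -2.36 [ 0.32  0.22 -0.08  1.69  0.02  1.24 -2.12]
[530, -170, 330] -1.57 [ 0.41  0.22 -0.19  1.68  0.04  1.24 -1.36]
[530, -170, 330] -0.79 [ 0.5   0.23 -0.29  1.68  0.07  1.24 -0.6 ]
[530, -170, 330] 0.0 [ 0.62  0.25 -0.44  1.67  0.11  1.25  0.15]
[530, -170, 330] 0.79 [ 0.71  0.27 -0.55  1.66  0.15  1.25  0.91]
[530, -170, 330] 1.57 [ 0.81  0.29 -0.69  1.66  0.19  1.26  1.65]
[530, -170, 330] 2.36 [ 1.18  0.54 -1.31  1.64  0.53  1.38  2.16]
[530, 190, 330] -3.14 [ 0.51  0.55 -1.31  1.63  0.54  1.39  2.28]
[530, 190, 330] -2.36 [-1.28  0.34  1.13  1.73 -0.32  1.28 -2.43]
[530, 190, 330] -1.57 [ 0.26  0.34 -0.84  1.64  0.26  1.28 -2.2 ]
[530, 190, 330] -0.79 [ 0.31  0.37 -0.92  1.63  0.3   1.29 -1.45]
[530, 190, 330] 0.0 [ 0.28  0.35 -0.87  1.64  0.28  1.28 -0.64]
[530, 190, 330] 0.79 [ 0.32  0.37 -0.93  1.63  0.31  1.29  0.12]
[530, 190, 330] 1.57 [ 0.37  0.4  -1.02  1.63  0.35  1.31  0.87]
[530, 190, 330] 2.36 [ 0.51  0.55 -1.31  1.63  0.54  1.39  1.49]
```

View pics/top_crop.png

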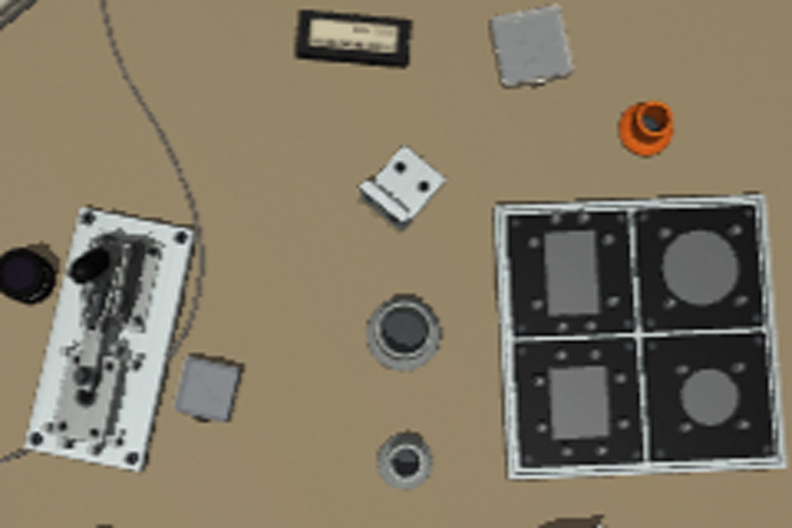

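```bash
python3 - <<'E'
from h import *
def find(tag,names):
  im,ci=snap('wrist',tag);K,R,t=ci
  for n in names:
    for d in viewer.pinpoint(n,'wrist'):
      X=R.T@(np.array(d['at'])-t);print(tag,n,round(d['confidence'],2),X.round(0),proj(0,X,ci).round(0)[0])
  np.savez(f'pics/{tag}.npz',K=K,R=R,t=t)
robot.movep([530,-175,200],rot(0.)); find('w_tray',['nest_plate','nest_bracket','nest_large','nest_small'])
robot.movep([540,-10,200],rot(0.)); find('w_parts',['bracket','flange_large','flange_small','nest_plate'])
robot.movep([525,195,220],rot(0.)); find('w_fix',['plate','fixture'])
print(robot.observe()['t'],robot.observe()['tcp_pos'])
E
```

```text
w_tray nest_bracket 0.83 [ 482. -133.   12.] [241. 156.]
w_tray nest_bracket 0.59 [447.  -5.  -3.] [207.  40.]
w_tray nest_large 0.88 [ 578. -220.   15.] [317. 224.]
w_tray nest_small 0.8 [ 489. -220.   16.] [249. 224.]
w_parts bracket 0.68 [642. -10.  -4.] [357. 188.]
w_parts flange_large 0.66 [537.  -6.   2.] [278. 185.]
w_parts flange_large 0.25 [ 483. -130.   12.] [238. 275.]
w_parts flange_small 0.95 [448.  -7.  -4.] [210. 185.]
w_parts flange_small 0.51 [639.  -9.  -4.] [355. 187.]
w_parts nest_plate 0.67 [ 577. -134.   13.] [306. 278.]
w_fix plate 0.69 [491. 209.  38.] [252. 180.]
w_fix fixture 0.87 [535. 197.   6.] [287. 184.]
5.15 [525.69422439 192.43877572 219.62310025]
```

View pics/w_tray.png

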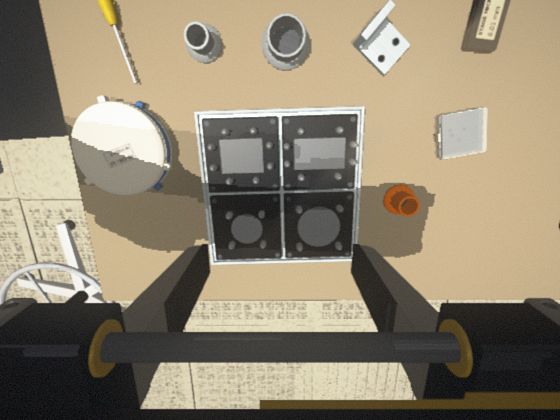

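View pics/w_parts.png

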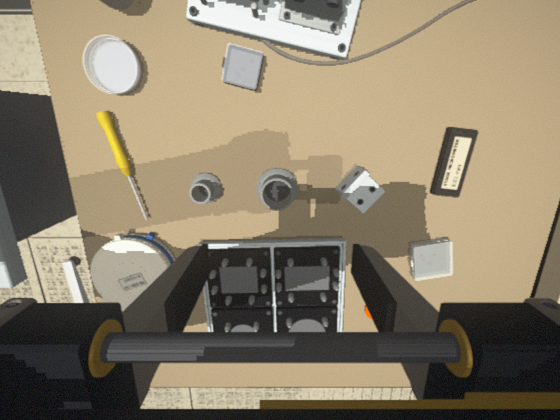

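View pics/w_fix.png

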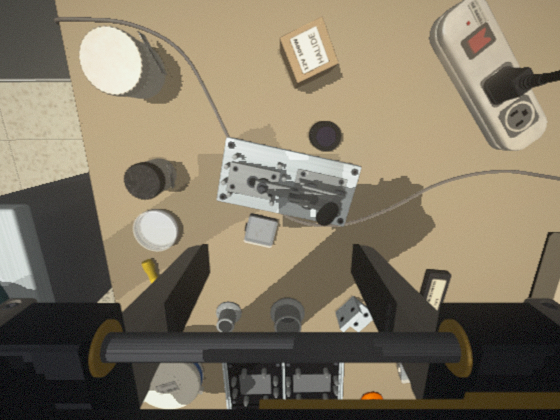

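```bash
python3 - <<'E'
import cv2
def c(n,y0,y1,x0,x1,f,o): cv2.imwrite(f'pics/{o}.png',cv2.resize(cv2.imread(f'pics/{n}.png')[y0:y1,x0:x1],None,fx=f,fy=f,interpolation=cv2.INTER_CUBIC))
c('w_tray',95,275,185,385,4,'c_tray')
c('w_parts',160,220,180,390,3.8,'c_parts')
c('w_fix',120,250,200,380,4.4,'c_fix')
E
```

```text
(no output)
```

View pics/c_tray.png

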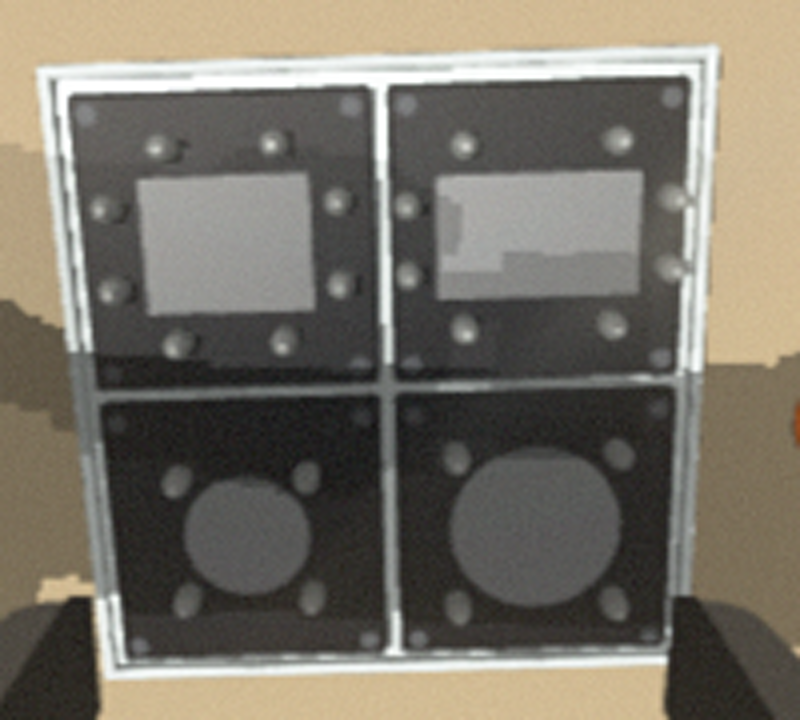

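View pics/c_parts.png

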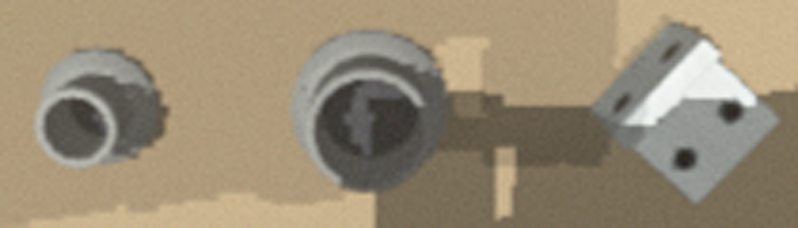

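View pics/c_fix.png

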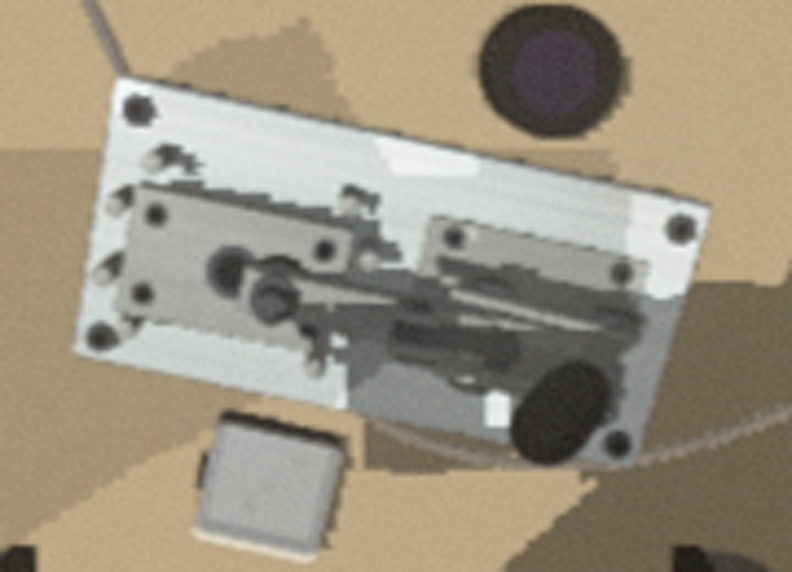

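```bash
cat > m.py <<'E'
from h import *
def ld(t):
    d=np.load(f'pics/{t}.npz');return d['K'],d['R'],d['t']
def pts(tag,crop,x0,y0,f,z):
    uv=np.array(crop,float)/f+[x0-.5+.5/f,y0-.5+.5/f];return plane(0,uv,z,ld(tag))
def cen(l,n,a,b=None):
    P=a if b is None else None
E
python3 - <<'E'
from m import *
T=lambda c,z:pts('w_tray',c,185,95,4,z)
seats={'bracket':[(137,181),(307,173),(315,304),(149,314)],'plate':[(435,178),(643,171),(639,291),(440,299)]}
for n,c in seats.items():
    P=T(c,22);e=P[1]-P[0];print('nest',n,P.mean(0).round(1),np.linalg.norm(P[1]-P[0]).round(1),np.linalg.norm(P[2]-P[1]).round(1),np.degrees([np.arctan2(*(P[1]-P[0])[[1,0]]),np.arctan2(*(P[2]-P[3])[[1,0]])]).round(1))
for n,c in {'small':[(184,536),(311,534),(247,475),(247,595)],'large':[(449,527),(621,522),(536,445),(535,606)]}.items():
    P=T(c,22);print('nest',n,((P[0]+P[1])/2)[0].round(1),((P[2]+P[3])/2)[1].round(1),np.linalg.norm(P[1]-P[0]).round(1),np.linalg.norm(P[2]-P[3]).round(1))
P=T([(38,68),(717,47),(681,662),(111,678)],18);print('tray',P.round(1).tolist(),P.mean(0).round(1),[np.linalg.norm(P[i]-P[i-1]).round(1) for i in range(4)])
Q=lambda c,z:pts('w_parts',c,180,160,3.8,z)
for n,c,z in [('small stub',[(37,127),(117,127),(77,85),(77,167)],34),('large stub',[(312,130),(427,130),(369,70),(369,190)],36),('small disc',[(41,108),(167,108),(100,47),(100,163)],6),('large disc',[(293,110),(447,110),(369,30),(369,193)],6)]:
    P=Q(c,z);print(n,((P[0]+P[1])/2)[0].round(1),((P[2]+P[3])/2)[1].round(1),np.linalg.norm(P[1]-P[0]).round(1),np.linalg.norm(P[2]-P[3]).round(1))
P=Q([(778,118),(697,203)],8);print('bracket foot',P.round(1).tolist(),np.linalg.norm(P[1]-P[0]))
P=Q([(705,40),(630,123)],40);print('leg inner top',P.round(1).tolist(),np.linalg.norm(P[1]-P[0]))
P=Q([(672,20),(592,106)],40);print('leg outer top?',P.round(1).tolist(),np.linalg.norm(P[1]-P[0]))
F=lambda c,z:pts('w_fix',c,200,120,4.4,z)
P=F([(121,78),(710,206),(637,467),(77,353)],18);print('fix',P.round(1).tolist(),P.mean(0).round(1),[np.linalg.norm(P[i]-P[i-1]).round(1) for i in range(4)],np.degrees([np.arctan2(*(P[1]-P[0])[[1,0]]),np.arctan2(*(P[2]-P[3])[[1,0]])]).round(1))
P=F([(138,184),(118,309)],48);print('plate end',P.round(1).tolist(),np.linalg.norm(P[1]-P[0]))
E
```

```text
nest bracket [ 484.1 -131.3   22. ] 49.5 38.2 [2.4 3.3]
nest plate [ 576.2 -129.2   22. ] 60.3 34.8 [1.7 2.1]
nest small 486.7 -223.4 40.5 40.9
nest large 578.3 -220.7 54.7 54.6
tray [[431.6, -81.8, 18.0], [625.4, -76.7, 18.0], [629.4, -270.3, 18.0], [438.5, -275.7, 18.0]] [ 531.2 -176.1   18. ] [np.float64(194.0), np.float64(193.9), np.float64(193.6), np.float64(191.0)]
small stub 445.1 -7.9 25.0 26.4
large stub 536.4 -8.9 35.7 38.3
small disc 446.8 -7.6 42.4 39.9
large disc 536.3 -10.2 51.8 56.2
bracket foot [[673.2, -11.4, 8.0], [648.5, -41.3, 8.0]] 38.7600041316963
leg inner top [[637.0, 20.1, 40.0], [616.3, -5.4, 40.0]] 32.872527217099936
leg outer top? [[626.7, 26.1, 40.0], [604.3, -0.1, 40.0]] 34.39627206280268
fix [[460.1, 258.1, 18.0], [628.9, 221.8, 18.0], [612.9, 141.2, 18.0], [442.4, 178.0, 18.0]] [536.1 199.8  18. ] [np.float64(82.1), np.float64(172.7), np.float64(82.1), np.float64(174.4)] [-12.1 -12.2]
plate end [[468.4, 232.4, 48.0], [461.1, 198.5, 48.0]] 34.711002718484096
```

```bash
cat >> h.py <<'E'
FC=np.array([536.1,199.8]);FY=np.radians(-12.1)
def fx(x,y=0,z=0): return np.array([FC[0]+x*np.cos(FY)-y*np.sin(FY),FC[1]+x*np.sin(FY)+y*np.cos(FY),z])
def st(m=''):
    s=robot.observe();print(m,round(s['t'],2),np.round(s['tcp_pos'],1),'F',np.round(s['contact_force'],1),'w',round(s['grip_width'],3));return s
E
python3 - <<'E'
from m import *
P=fx(56-.343*75,0,67+.939*75);print('handle tip pix crop',((proj(0,P,ld('w_fix'))-[200,120])*4.4).round(0))
yaw=FY-np.pi/2
for q in(fx(-8,0,220),fx(-8,0,122),fx(97,0,100)):
    j=kin.ik(q,rot(yaw));print(q.round(0),None if j is None else np.round(j,2))
E
```

```text
handle tip pix crop [[545. 428.]]
[528. 201. 220.] [-0.24  0.34 -0.23  1.8   0.09  1.02 -2.28]
[528. 201. 122.] [-0.27  0.45 -0.19  1.88  0.11  0.82 -2.3 ]
[631. 179. 100.] [-0.23  0.61 -0.14  1.66  0.1   0.88 -2.19]
```

```bash
python3 - <<'E'
from h import *
yaw=FY-np.pi/2;r=rot(yaw)
grip(0.0,20)
robot.movep(fx(-10,0,220),r)
robot.servo_line(fx(-10,0,120),feed=150)
st('start')
robot.servo_line(fx(18-10,0,120),feed=60);st('near')
R=60
for a in np.arange(-.2,1.121,.11):
    d=np.array([np.sin(a),np.cos(a)]);n=np.array([-np.cos(a),np.sin(a)])
    p=np.array([56,67])+R*d+8*n
    robot.servo_line(fx(p[0]-10,0,p[1]),feed=100)
    s=st(f'{a:.2f}')
    if np.linalg.norm(s['contact_force'])>50: print('stop');break
snap('side','h_side')
E
```

```text
start 8.79 [526.9 202.2 120.7] F [ 0.3  0.3 -0.5] w 0.005
near 9.24 [544.4 197.9 120.1] F [-0.2 -0.   0.1] w 0.005
-0.20 9.57 [562.  194.2 124.2] F [-0.3  0.4 -0.3] w 0.007
-0.09 9.82 [568.1 192.9 126. ] F [0.2 0.4 0.6] w 0.005
0.02 10.07 [574.9 191.4 127.2] F [ 0.  -0.9  0.5] w 0.008
0.13 10.32 [581.6 190.  127.6] F [ 0.8 -0.3 -0.5] w 0.001
0.24 10.57 [588.1 188.7 127.2] F [-0.8  0.1  1. ] w 0.007
0.35 10.82 [594.5 187.3 126. ] F [-0.4  1.   0.8] w 0.006
0.46 11.07 [600.7 185.9 124.2] F [-0.7 -0.3 -0. ] w 0.007
0.57 11.32 [606.7 184.6 121.6] F [-0.  -0.2  0. ] w 0.009
0.68 11.57 [612.4 183.3 118.4] F [ 0.2 -0.2  0.8] w 0.007
0.79 11.82 [617.6 182.2 114.6] F [ 0.1 -0.1  0.3] w 0.004
0.90 12.07 [622.5 181.1 110.2] F [0.5 0.5 0.5] w 0.006
1.01 12.32 [626.8 180.2 105.2] F [-0.3  0.3 -0.3] w 0.002
1.12 12.57 [630.6 179.6 100. ] F [-0.7  1.   0.4] w 0.004
```

```bash
python3 -c "
import cv2
cv2.imwrite('pics/h_c.png',cv2.resize(cv2.imread('pics/h_side.png')[110:230,200:360],None,fx=4,fy=4,interpolation=2))"
```

```text
(no output)
```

View pics/h_c.png

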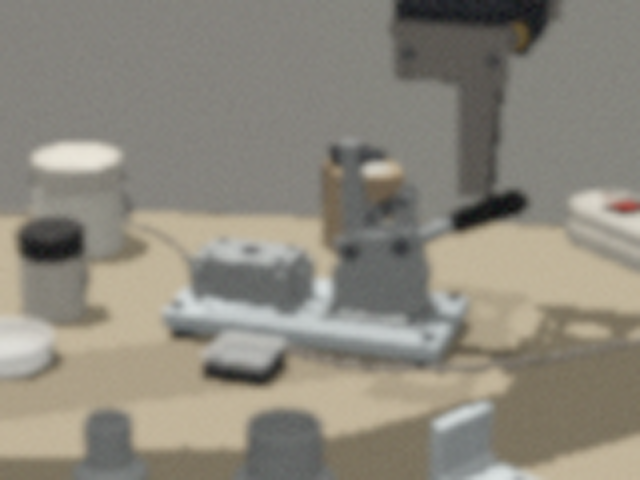

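```bash
python3 - <<'E'
from h import *
yaw=FY-np.pi/2;r=rot(yaw)
p=robot.observe()['tcp_pos'].copy();p[2]=200
robot.servo_line(p,feed=250)
grip(0.68,40)
robot.movep(fx(-43,0,160),r)
im,ci=snap('wrist','p_pre');np.savez('pics/p_pre.npz',K=ci[0],R=ci[1],t=ci[2])
K,R,t=ci
for d in viewer.pinpoint('plate','wrist'): print(d['confidence'],(R.T@(np.array(d['at'])-t)).round(1))
st()
E
```

```text
0.72 [487.8 210.   33.4]
 14.92 [495.8 208.6 160.6] F [-0.  -0.9 -0.9] w 0.678
```

View pics/p_pre.png

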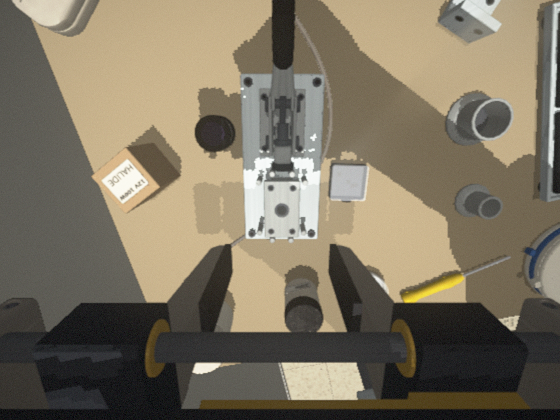

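```bash
python3 - <<'E'
from m import *
print(plane(0,[[282,210],[282,239]],48,ld('p_pre')).round(1))
import cv2
cv2.imwrite('pics/pp.png',cv2.resize(cv2.imread('pics/p_pre.png')[150:260,210:360],None,fx=5,fy=5,interpolation=2))
E
```

```text
[[492.5 207.9  48. ]
 [461.4 214.5  48. ]]
```

View pics/pp.png

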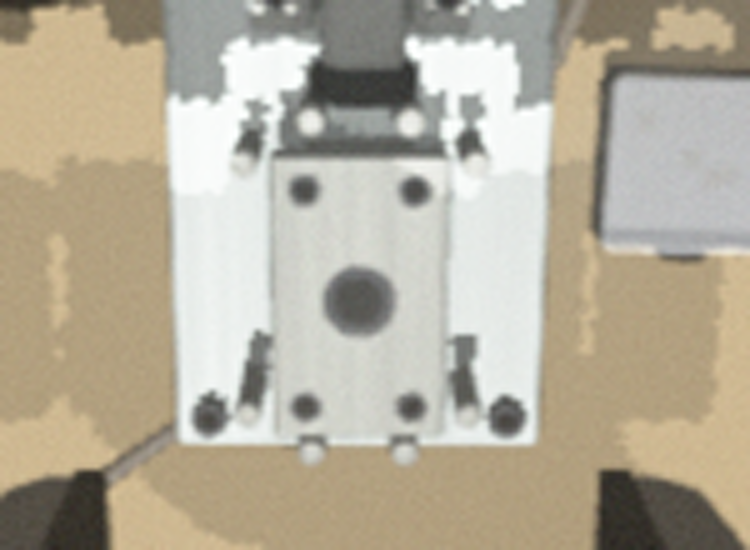

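```bash
cat >> h.py <<'E'
TC=np.array([531.2,-176.1]);TY=np.radians(2.0)
def nest(i,j,z=0):
    c,s=np.cos(TY),np.sin(TY);x,y=46*i,46*j
    return np.array([TC[0]+x*c-y*s,TC[1]+x*s+y*c,z])
E
python3 - <<'E'
from h import *
yaw=FY-np.pi/2
robot.servo_line(fx(-43.5,0,40),feed=120);st('down')
grip(0.0,40);robot.hold(.2);st('gripped')
robot.servo_line(fx(-43.5,0,55),feed=60);s=st('lift')
robot.servo_line(fx(-43.5,0,180),feed=200);st('up')
snap('side','p_lift')
n=nest(1,1,150);print(n)
robot.movep(n,rot(TY-np.pi/2));st('over')
im,ci=snap('wrist','p_over');np.savez('pics/p_over.npz',K=ci[0],R=ci[1],t=ci[2])
E
```

```text
down 16.07 [494.1 209.2  40.6] F [-0.8 -0.7  0.9] w 0.685
gripped 16.79 [493.7 208.8  40.3] F [-1.  -1.2  5.6] w 0.383
lift 17.19 [493.8 209.1  55.4] F [ 0.2  0.5 -1.4] w 0.385
up 17.97 [492.8 208.5 178.9] F [-0.3 -0.3 -1.4] w 0.383
[ 575.56660119 -128.52264511  150.        ]
over 19.32 [ 575.7 -126.7  149.7] F [ 0.2  0.1 -1.9] w 0.381
```

View pics/p_over.png

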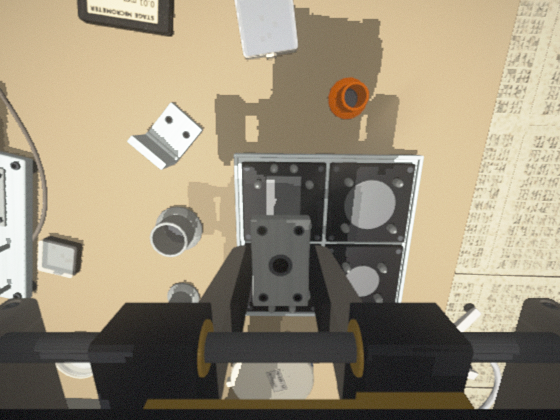

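View pics/p_lift.png

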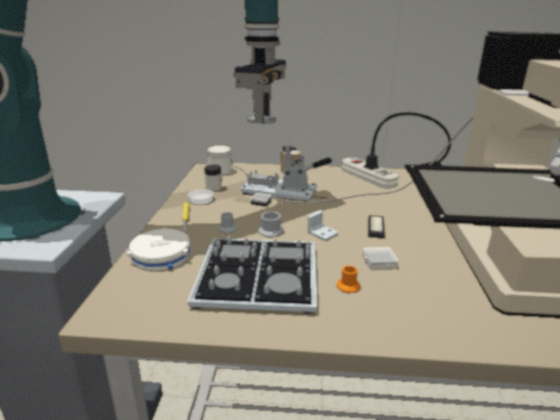

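```bash
python3 - <<'E'
from m import *
ci=ld('p_over');s=st()
print('hole',plane(0,[[281,265.5]],157.5,ci).round(1))
cv2.imwrite('pics/po.png',cv2.resize(cv2.imread('pics/p_over.png')[95:285,120:430],None,fx=2.5,fy=2.5,interpolation=2))
# predicted nest pts
for n,p in {'pl':nest(1,1,22),'br':nest(-1,1,22),'la':nest(1,-1,22),'sm':nest(-1,-1,22)}.items(): print(n,((proj(0,p,ci)[0]-[120,95])*2.5).round(0))
E
```

```text
19.38 [ 575.8 -126.4  149.9] F [-0.1  0.7 -1.8] w 0.385
hole [[ 574.6 -126.9  157.5]]
pl [406. 273.]
br [405. 464.]
la [622. 273.]
sm [604. 464.]
```

View pics/po.png

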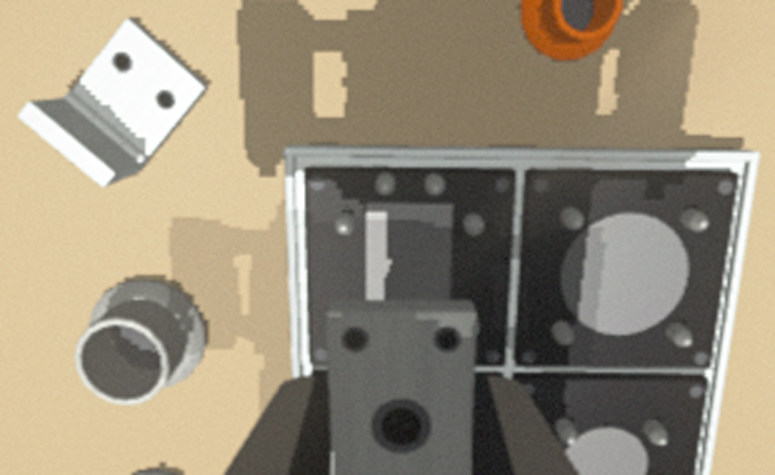

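```bash
cat >> h.py <<'E'
def settle(p,feed=60,n=3):
    """line to p, correcting the steady offset of the reported pose"""
    p=np.array(p,float);c=p.copy()
    for k in range(n):
        robot.servo_line(c,feed=feed);robot.hold(.1)
        a=np.mean([robot.observe()['tcp_pos'] for _ in range(3)],0);e=p-a
        if np.linalg.norm(e)<.6:break
        c=c+e
    return c-p
E
python3 - <<'E'
from h import *
n=nest(1,1,60)+[.5,-.5,0]
o=settle(n);print(o);st('60')
t=n.copy();t[2]=30;robot.servo_line(t+o,feed=60);st('30')
for z in(27,25.5,24.5,24):
    t[2]=z;robot.servo_line(t+o,feed=30);s=st(str(z))
    if s['contact_force'][2]>4:break
E
```

```text
[0. 0. 0.]
60 21.12 [ 576.3 -129.    60.4] F [-0.1  0.2 -1.2] w 0.386
30 21.77 [ 576.  -129.    29.7] F [ 0.7 -0.6 -0.9] w 0.385
27 22.02 [ 576.1 -129.    27.1] F [-0.  -0.2 -0.9] w 0.383
25.5 22.27 [ 576.1 -129.    25.5] F [-0.3 -0.7 -0.6] w 0.384
24.5 22.52 [ 576.  -129.    24.5] F [ 0.8  1.  -1.2] w 0.383
24 22.77 [ 576.1 -129.    24.4] F [-1.  -0.1  2.3] w 0.384
```

```bash
python3 - <<'E'
from h import *
robot.observe()
grip(0.56);st('rel')
p=robot.observe()['tcp_pos'].copy();p[2]=150;robot.servo_line(p,feed=180)
grip(0.5,30)
robot.movep([626,2.5,150],rot(np.radians(-39.6)));robot.hold(.2);st()
im,ci=snap('wrist','b_pre');np.savez('pics/b_pre.npz',K=ci[0],R=ci[1],t=ci[2])
cv2.imwrite('pics/bp.png',cv2.resize(cv2.imread('pics/b_pre.png')[130:330,160:400],None,fx=3.3,fy=3,interpolation=2))
E
```

```text
rel 23.21 [ 576.1 -129.1   23.9] F [-0.1  0.1  0.6] w 0.56
 25.18 [6.258e+02 5.000e-01 1.499e+02] F [ 0.2 -0.2  0.3] w 0.503
```

View pics/b_pre.png

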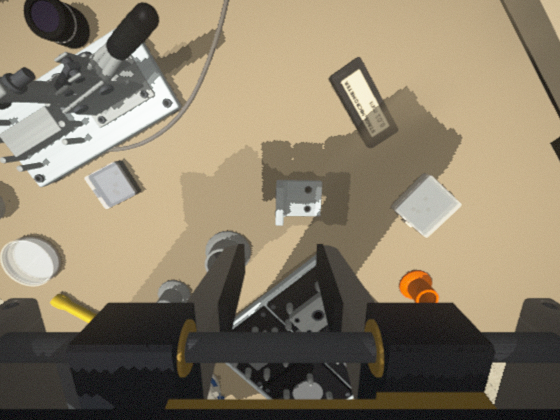

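View pics/bp.png

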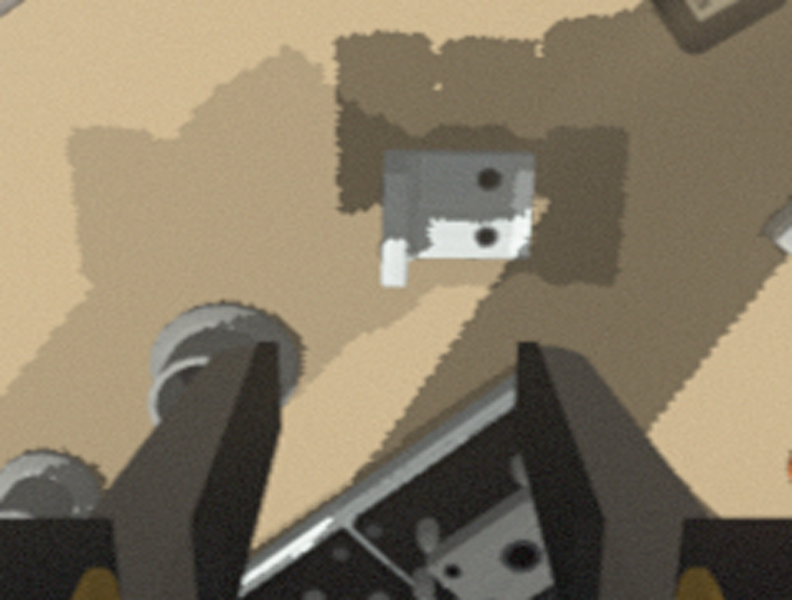

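```bash
python3 - <<'E'
from m import *
ci=ld('b_pre')
f=lambda c,z:plane(0,np.array(c,float)/[3.3,3]+[160-.35,130-.33],z,ci)
L=f([(386,174),(409,174),(407,286),(381,286)],40);print(L.round(1).tolist(),L.mean(0).round(1),np.linalg.norm(L[3]-L[0]),np.linalg.norm(L[1]-L[0]))
P=f([(535,153),(528,258)],8);print(P.round(1),P.mean(0).round(1),np.linalg.norm(P[1]-P[0]),np.degrees(np.arctan2(*(P[0]-P[1])[[1,0]])))
print(np.degrees(np.arctan2(*(L[0]-L[3])[[1,0]])),np.degrees(np.arctan2(*(L[1]-L[2])[[1,0]])))
E
```

```text
[[637.1, 19.6, 40.0], [642.4, 15.3, 40.0], [617.1, -14.4, 40.0], [610.9, -9.3, 40.0]] [626.9   2.8  40. ] 39.03811220304415 6.847553684191941
[[674.9 -11.1   8. ]
 [648.8 -41.4   8. ]] [661.8 -26.3   8. ] 40.05027771139991 49.25658045582615
47.75411226159602 49.52739673145063
```

```bash
python3 - <<'E'
from h import *
yaw=np.radians(-40.6)
robot.servo_line([626.9,3.1,80],rotation=rot(yaw),feed=150)
robot.servo_line([626.9,3.1,18],feed=100);st('down')
grip(0.0,35);robot.hold(.2);st('grip')
robot.servo_line([626.9,3.1,40],feed=60);st('lift')
robot.servo_line([626.9,3.1,140],feed=200)
c,s=np.cos(TY),np.sin(TY)
t=np.array([483.8-21*c,-131.5-21*s,140])
robot.movep(t,rot(TY));robot.hold(.1)
o=settle(t+[0,0,-20]);print(o);st('over')
im,ci=snap('wrist','b_over');np.savez('pics/b_over.npz',K=ci[0],R=ci[1],t=ci[2])
snap('side','b_side')
E
```

```text
down 26.61 [627.3   3.2  18.3] F [ 1.1 -0.2  0.4] w 0.5
grip 27.47 [627.    3.   18.2] F [-0.9 -0.3  1.7] w 0.086
lift 27.98 [627.1   3.1  40.4] F [ 0.4  0.2 -1.7] w 0.084
[0. 0. 0.]
over 30.23 [ 463.  -132.2  120.1] F [ 0.2 -0.9 -1.3] w 0.086
```

View pics/b_over.png

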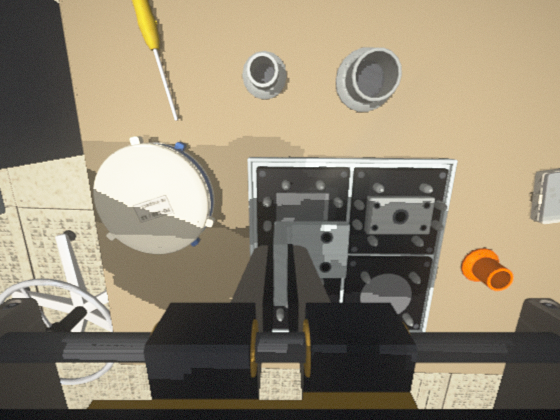

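View pics/b_side.png

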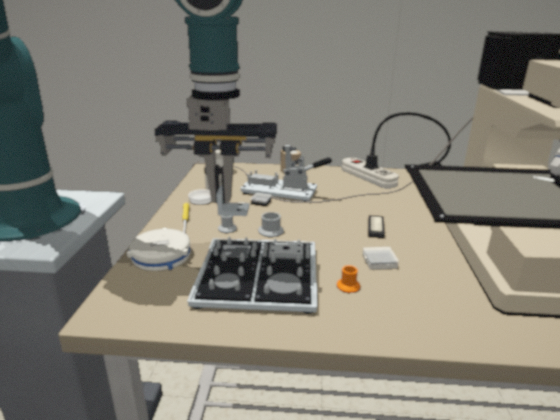

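```bash
python3 - <<'E'
from m import *
ci=ld('b_over');print(plane(0,[[327,238],[325,266.5]],110,ci).round(1))
c,s=np.cos(TY),np.sin(TY)
t=np.array([483.8-21*c,-131.5-21*s,60])
robot.servo_line(t,feed=120)
for z in(45,42,41,40,39.5):
    t[2]=z;robot.servo_line(t,feed=40);q=st(str(z))
    if q['contact_force'][2]>4:break
E
```

```text
[[ 494.  -120.8  110. ]
 [ 494.4 -142.   110. ]]
45 31.51 [ 462.7 -132.1   44.8] F [-0.2 -0.4 -0.7] w 0.083
42 31.76 [ 462.8 -132.2   41.9] F [ 0.4  0.1 -1.1] w 0.083
41 32.01 [ 462.8 -132.3   41. ] F [-0.2  0.6 -1. ] w 0.081
40 32.26 [ 463.  -132.3   40.1] F [-0.1 -0.1  0. ] w 0.084
39.5 32.51 [ 463.  -132.3   40.1] F [-1.7  1.6  7.2] w 0.084
```

```bash
python3 - <<'E'
from m import *
ci=ld('b_over')
cv2.imwrite('pics/bo.png',cv2.resize(cv2.imread('pics/b_over.png')[35:125,230:420],None,fx=4,fy=4,interpolation=2))
grip(0.4);st('rel')
p=robot.observe()['tcp_pos'].copy();p[2]=140;robot.servo_line(p,feed=200)
grip(0.5,25)
robot.movep([445.9,-8.2,140],rot(TY));robot.hold(.2);st()
im,ci=snap('wrist','s_pre');np.savez('pics/s_pre.npz',K=ci[0],R=ci[1],t=ci[2])
E
```

```text
rel 33.1 [ 462.8 -132.2   39.4] F [-0.1  0.7 -0.6] w 0.393
 34.86 [446.1  -9.5 139.9] F [-0.2 -0.1  0.3] w 0.503
```

View pics/bo.png

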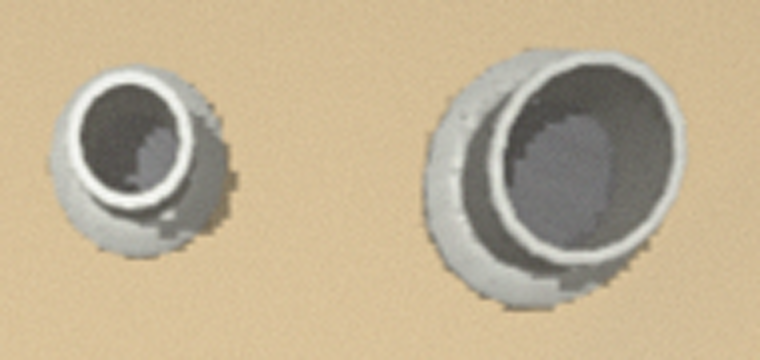

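View pics/s_pre.png

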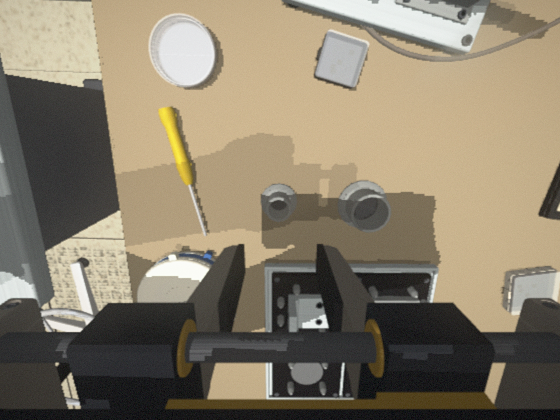

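```bash
python3 - <<'E'
from m import *
ci=ld('b_over')
f=lambda c,z,ci=ci:plane(0,np.array(c,float)/4+[230-.4,35-.4],z,ci)
for n,c,z in[('s',[(64,138),(194,138),(130,66),(130,211)],34),('l',[(488,158),(687,158),(588,51),(588,266)],36)]:
    P=f(c,z);print(n,P.mean(0).round(1),np.linalg.norm(P[1]-P[0]).round(1),np.linalg.norm(P[3]-P[2]).round(1))
im=cv2.imread('pics/s_pre.png');cv2.imwrite('pics/sp.png',cv2.resize(im[170:240,250:400],None,fx=5,fy=5,interpolation=2))
E
```

```text
s [444.3  -8.5  34. ] 26.0 26.4
l [535.8  -9.4  36. ] 39.7 39.4
```

View pics/sp.png

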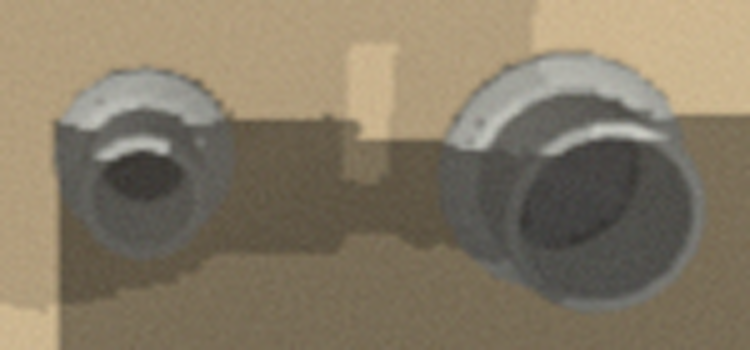

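```bash
cat >> h.py <<'E'
def pick_place(src,dst,op,N,rel,tz=15):
    r=rot(TY);src=np.array(src,float);dst=np.array(dst,float)
    A=lambda p,z:np.array([p[0],p[1],z])
    robot.servo_line(A(src,70),feed=150,rotation=r);robot.servo_line(A(src,tz),feed=100);st('down')
    grip(0.0,N);robot.hold(.2);st('grip')
    robot.servo_line(A(src,tz+20),feed=60);st('lift');robot.servo_line(A(src,130),feed=200)
    robot.movep(A(dst,130),r);robot.hold(.1);robot.servo_line(A(dst,90),feed=100);st('over')
    robot.servo_line(A(dst,tz+27),feed=80)
    for z in(24,23,22,21.5,21):
        robot.servo_line(A(dst,z+tz),feed=40);q=st(str(z))
        if q['contact_force'][2]>4:break
    grip(rel);st('rel')
    robot.servo_line(A(dst,140),feed=180)
E
python3 - <<'E'
from h import *
d=nest(-1,-1);print(d)
pick_place([445.1,-8.3],d,.5,25,.45)
grip(.75,30)
robot.movep([536.2,-9.4,130],rot(TY));robot.hold(.1)
pick_place([536.2,-9.4],nest(1,-1)+[.3,0,0],.75,35,.62)
robot.servo_line(nest(1,-1,230)+[-60,50,0],feed=200);robot.hold(.2);st()
im,ci=snap('wrist','fin');np.savez('pics/fin.npz',K=ci[0],R=ci[1],t=ci[2])
snap('top','fin_top');snap('side','fin_side')
cv2.imwrite('pics/fs.png',cv2.resize(cv2.imread('pics/fin_side.png')[220:320,180:340],None,fx=5,fy=5,interpolation=2))
E
```

```text
[ 486.83339881 -223.67735489    0.        ]
down 36.23 [445.5  -8.1  15.4] F [-0.5 -0.   0.2] w 0.5
grip 36.87 [445.3  -8.4  15.4] F [-0.9 -0.2  6. ] w 0.273
lift 37.35 [445.4  -8.5  35.4] F [-0.2 -1.2 -2.3] w 0.278
over 39.51 [ 487.  -223.2   90. ] F [ 0.9 -0.3 -1.6] w 0.272
24 40.51 [ 486.9 -223.8   39.2] F [ 0.4 -0.  -0.4] w 0.271
23 40.76 [ 486.8 -223.7   38.1] F [ 0.3 -0.3 -1.1] w 0.274
22 41.01 [ 487.1 -223.8   37.5] F [-1.   0.3  4.2] w 0.273
rel 41.44 [ 486.8 -223.6   36.9] F [0.3 0.1 1.1] w 0.45
down 44.98 [536.6  -9.2  15.3] F [-0.1  0.5  0.9] w 0.746
grip 45.73 [536.4  -9.5  15.3] F [-0.9 -0.4  4.9] w 0.424
lift 46.22 [536.4  -9.5  35.4] F [-0.2 -0.4 -0.9] w 0.426
over 48.36 [ 579.2 -220.    89.8] F [ 0.8  0.7 -1.6] w 0.424
24 49.36 [ 579.2 -220.6   39.2] F [-0.5 -0.6 -1.3] w 0.429
23 49.61 [ 579.1 -220.5   38.1] F [ 0.6 -0.7 -1.9] w 0.426
22 49.86 [ 579.3 -220.6   37.4] F [-0.8 -0.9  2.2] w 0.429
21.5 50.11 [ 579.3 -220.6   37.3] F [-1.   0.8  6.6] w 0.425
rel 50.56 [ 579.  -220.4   36.3] F [-0.6  0.2 -0. ] w 0.62
 52.23 [ 518.6 -170.8  228.7] F [ 0.3 -0.2  0.5] w 0.623
```

View pics/fin.png

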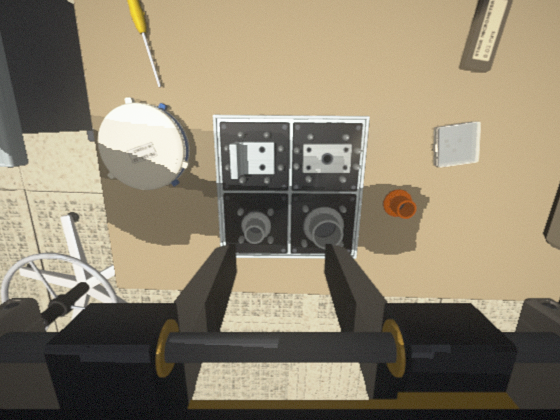

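View pics/fs.png

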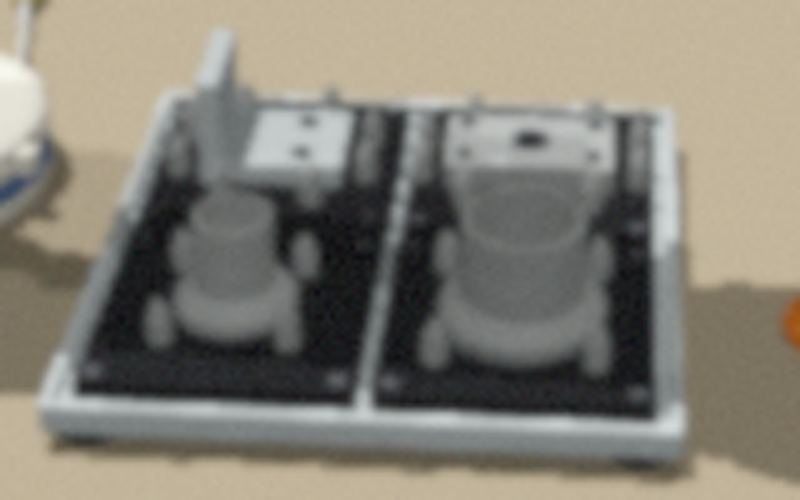

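```bash
python3 - <<'E'
import cv2
cv2.imwrite('pics/ff.png',cv2.resize(cv2.imread('pics/fin.png')[110:260,205:375],None,fx=4,fy=4,interpolation=2))
E
python3 - <<'E'
from m import *
K,R,t=ci=cam('wrist')
viewer.read_camera('wrist')
for n,ij in(('plate',(1,1)),('bracket',(-1,1)),('flange_large',(1,-1)),('flange_small',(-1,-1))):
    print(n,nest(*ij,22).round(0),[(round(d['confidence'],2),(R.T@(np.array(d['at'])-t)).round(0)) for d in viewer.pinpoint(n,'wrist')],'pred crop',((proj(0,nest(*ij,{'plate':32,'bracket':30,'flange_large':58,'flange_small':56}[n]),ci)[0]-[205,110])*4).round(0))
E
```

```text
plate [ 576. -129.   22.] [(0.62, array([ 573., -123.,   23.]))] pred crop [487. 194.]
bracket [ 484. -132.   22.] [(0.89, array([ 479., -133.,   20.]))] pred crop [193. 193.]
flange_large [ 579. -220.   22.] [(0.6, array([ 581., -218.,   22.]))] pred crop [485. 499.]
flange_small [ 487. -224.   22.] [(0.95, array([ 489., -220.,   18.])), (0.84, array([ 687., -195.,    3.]))] pred crop [194. 496.]
```

View pics/ff.png

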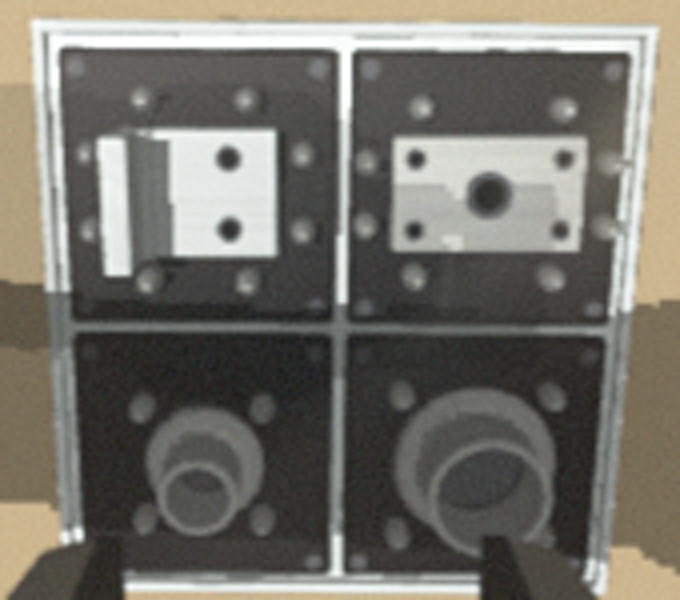

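View pics/fin_side.png

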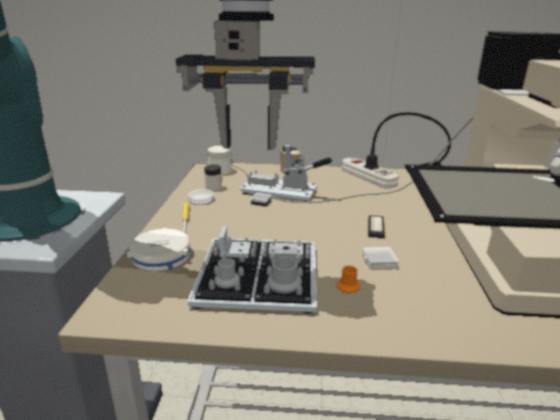

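```bash
python3 -c "
from h import *
robot.job_done();st()"
```

```text
the job is handed in; nothing more can be done
the job is handed in; nothing more can be done
```

I threw the toggle clamp fully back and placed all four bare-metal parts in their own nests. The job is handed in. The last reading before hand-in was at 52 s, against the 128 s limit.

- **Clamp:** I pushed the handle back with the shut fingers along its arc, aiming for about 1.47 rad. The side picture shows the arm standing up and the handle about 20–25° above horizontal. That angle is judged from the picture, because the joint value can't be read. The plate was still in the fixture when I went to lift it.
- **Parts:** Each part touched down on its seat at the expected height. In the last wrist picture the plate and both flanges sit within about 1–2 mm of their nest centres, and all four parts lie between their pins.
- **Forces:** The wrist forces I read stayed below 8 N, far under the limits.
- **Orange look-alike:** I never touched it.
- **Disagreement:** The trained network put the parts 3–6 mm from their nest centres at the end. That is close to its stated 4 mm accuracy, so I trusted the pictures.

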